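# Put the canister set back in the spice tray in order of height

## Robot

A 6-joint arm with a two-finger parallel gripper is mounted at the origin on a cart in front of the work surface, level with it; the furniture and walls round the work are solid. World frame = base frame: x ahead of the robot, y to its left, z up, the work surface at z = 0. Lengths are in m, angles in rad, forces in N, time in s.
With the tool pointing down it reaches from about 0.35 to 0.875 m from the base axis. Payload 4.2 kg.
Tool frame: the origin (TCP) lies midway between the tips of the shut fingers; the grasp point (between the pads) lies 19 mm behind it (robot.grip_depth is the distance from the TCP to the grasp point, in m); z points along the fingers, y is the line along which they close (so a half turn about z gives the same grasp; the last joint's range is limited). The gripper opens to 87 mm and grips with 3 to 60 N. Pads are 19 mm wide; open, the fingers measure 117 mm over their backs; the gripper's body (75 mm by 190 mm) begins 51 mm behind the grasp point.
Start: joints at [-1.036, 0.385, 0.008, 0, -1.194, -0.259], TCP at [0.17, -0.601, 0.223] pointing down, gripper open.
Joint ranges: [-3.14, 3.14], [-1.21, 2.06], [-1.07, 1.41], [-3.16, 2.05], [-2.99, -0.16], [-3.1, 3.1]. Speed limits (rad/s): [2.79, 2.79, 3.14, 3.14, 3.14, 3.14].

## Interface

Orientations are given as a rotation vector (axis times angle).
In Python, from bench import robot, sense, viewer, job gives the robot as it stands. The module is installed in compiled form; this text tells all that it offers. Calls block until the motion is done:
- robot.move_to(position, orientation): joint-space move of the TCP to a pose.
- robot.move_l(position, attitude=None, vel=0.15): straight line of the TCP; attitude=None keeps the orientation; vel is the mean speed in m/s.
- robot.set_joints(angles): joint-space move.
- robot.command_gripper(opening, grasp_force=None): finger opening in m; grasp_force is the grip in N (None keeps the last); returns when the fingers have stopped.
- robot.wait(seconds).
- robot.inverse_kinematics(position, orientation): joint angles nearest the present ones, or None.
- sense(): the state.
- viewer.camera(name): name is "side" or "top" or "wrist"; returns a dict with "color" (384x512x3 uint8, red, green, blue), "intrinsics" (3x3 intrinsics, pixels), "camera_from_world" (4x4, takes a point from world to camera coordinates). Camera axes: x right, y down, z forward; pixel columns grow to the right and rows downward; lengths in m; the calibration is good to about 2 mm. A picture is of the moment at which its call begins. There is no depth.
A pose or a line that the arm cannot do raises robot.PlanningError and nothing moves.
- job.close_job(): hands the job in; it is judged then, once.
The state is a dict: "clock": time; "joints": joint angles; "joint_velocities": joint speeds; "tau": joint torques, N m; "position": TCP position; "ee_rot": TCP orientation; "force": force on the tool from outside, world axes, zero at the start; "wrist_torque": the same for the moment, N m; "grip_width": finger opening in m; "gripper_force": force on a finger pad.
Only numpy, scipy, OpenCV 4.12 (cv2) and the standard library are available. Lean on these libraries where they do the work, as an engineer would, in place of code of your own. Each camera call takes 0.05 s, during which the arm holds its last target. There are 200 camera calls.

## Task

Put the four white canisters back into the free bays of the spice tray, one to a bay, so that the row steps down in height from the pepper mill: the tallest canister next to the mill and the shortest next to the matchbox. Stand each one upright, flat on the cork of its bay. Do not tip any canister or the mill over, and leave the mill and the matchbox where they are.

Things in the scene. Friction and masses are not known exactly. Their poses are not given: they have to be found in the camera images.
- canister_75: Straight round storage canister, white glazed ceramic with a dark wooden lid fixed on it: 48 mm across all the way up and 75 mm tall, 160 g nominal. One of a set of four that differ only in height (75, 100, 125 and 150 mm). Stands loose on the worktop left of the tray. Origin: centre of its underside; z up along its axis. Rigid; a grip of 15 to 30 N on the side is enough.
- canister_100: Straight round storage canister, white glazed ceramic with a dark wooden lid fixed on it: 48 mm across all the way up and 100 mm tall, 200 g nominal. One of a set of four that differ only in height (75, 100, 125 and 150 mm). Stands loose on the worktop left of the tray. Origin: centre of its underside; z up along its axis. Rigid; a grip of 15 to 30 N on the side is enough.
- canister_125: Straight round storage canister, white glazed ceramic with a dark wooden lid fixed on it: 48 mm across all the way up and 125 mm tall, 240 g nominal. One of a set of four that differ only in height (75, 100, 125 and 150 mm). Stands loose on the worktop left of the tray. Origin: centre of its underside; z up along its axis. Rigid; a grip of 15 to 30 N on the side is enough.
- canister_150: Straight round storage canister, white glazed ceramic with a dark wooden lid fixed on it: 48 mm across all the way up and 150 mm tall, 280 g nominal. One of a set of four that differ only in height (75, 100, 125 and 150 mm). Stands loose on the worktop left of the tray. Origin: centre of its underside; z up along its axis. Rigid; a grip of 15 to 30 N on the side is enough.
- bay_1: Cork seat, 58 mm square, in free bay 1 of 4 of the dark wooden spice tray, counted from the robot's left. Origin: centre of its top surface, 8 mm above the worktop, where a canister's underside rests; x across the tray, y along the row, z up. The tray is fixed and has six bays in a straight row, 66 mm apart between centres, each 62 mm square inside.
- bay_2: Cork seat, 58 mm square, in free bay 2 of 4 of the dark wooden spice tray, counted from the robot's left. Origin: centre of its top surface, 8 mm above the worktop, where a canister's underside rests; x across the tray, y along the row, z up. Partitions between bays are 4 mm thick and stand 8 mm above the cork; the long rims stand 12 mm above it.
- bay_3: Cork seat, 58 mm square, in free bay 3 of 4 of the dark wooden spice tray, counted from the robot's left. Origin: centre of its top surface, 8 mm above the worktop, where a canister's underside rests; x across the tray, y along the row, z up. A neighbouring canister leaves only 18 mm, so close the fingers across the row (along x of the bay), not along it.
- bay_4: Cork seat, 58 mm square, in free bay 4 of 4 of the dark wooden spice tray, counted from the robot's left. Origin: centre of its top surface, 8 mm above the worktop, where a canister's underside rests; x across the tray, y along the row, z up. The canisters start in two ranks, 80 mm or more apart in x; within a rank they are 130 mm or more apart in y.
- pepper_mill: Dark wooden pepper mill, 58 mm across, 170 mm tall, standing loose in the end bay of the tray at one end of the row (66 mm beyond the outermost free bay); which end differs from start to start. Origin: centre of its underside.
- matchbox: Matchbox, 36 x 55 x 15 mm, lying loose in the end bay at the other end of the row. Origin: centre of its underside.

How it is judged:
At the end, for the whole second after the job is handed in: Counted from the pepper mill, the four free bays hold the 150, 125, 100 and 75 mm canisters in that order; each stands upright (within 0.07 rad), its underside on the cork (within 4 mm) and its axis within 12 mm of the bay's centre (anywhere inside the bay), released and at rest (((horizontal distance between pepper_mill and bay_1 below 0.1 m and horizontal distance between canister_75 and bay_4 below 0.012 m and z of canister_75 in the frame of bay_4 between -0.004 and 0.004 m and horizontal distance between canister_100 and bay_3 below 0.012 m and z of canister_100 in the frame of bay_3 between -0.004 and 0.004 m and horizontal distance between canister_125 and bay_2 below 0.012 m and z of canister_125 in the frame of bay_2 between -0.004 and 0.004 m and horizontal distance between canister_150 and bay_1 below 0.012 m and z of canister_150 in the frame of bay_1 between -0.004 and 0.004 m) or (horizontal distance between pepper_mill and bay_4 below 0.1 m and horizontal distance between canister_75 and bay_1 below 0.012 m and z of canister_75 in the frame of bay_1 between -0.004 and 0.004 m and horizontal distance between canister_100 and bay_2 below 0.012 m and z of canister_100 in the frame of bay_2 between -0.004 and 0.004 m and horizontal distance between canister_125 and bay_3 below 0.012 m and z of canister_125 in the frame of bay_3 between -0.004 and 0.004 m and horizontal distance between canister_150 and bay_4 below 0.012 m and z of canister_150 in the frame of bay_4 between -0.004 and 0.004 m)) and angle between each of canister_75, canister_100, canister_125, canister_150's own z axis and vertical below 0.07 rad and linear speed of each of canister_75, canister_100, canister_125, canister_150 below 0.02 m/s and angular speed of each of canister_75, canister_100, canister_125, canister_150 below 0.2 rad/s); the robot touches nothing.
It fails at once if The pepper mill or the matchbox is moved more than 25 mm from its place (distance of any of pepper_mill, matchbox from where it was at the start of the episode above 0.025 m).
It fails at once if The pepper mill or a canister is tipped over (angle between any of canister_75, canister_100, canister_125, canister_150, pepper_mill's own z axis and vertical above 0.8 rad).
It also fails if it takes over 109 s, if anything falls off the work surface, if the arm or the gripper's body presses on something with over 40 N, if the wrist force passes 120 N, or if a joint passes its speed limit or range.

## Working session

There is one attempt and no reset: what is moved stays moved. The work goes in short steps, each a Python script; the robot and the scene stay as the last script left them, time stands still between calls to the robot, and variables do not carry over. Pictures are saved under pics/ and viewed, at most 14 in all, crops included, and the job is handed in when it is done.

```bash
mkdir -p pics; python3 - <<'E'
from bench import robot, sense, viewer, job
import cv2, numpy as np
for n in("top","side"):
    c=viewer.camera(n); cv2.imwrite(f"pics/{n}0.png",c["color"][:,:,::-1])
    print(n,np.round(c["intrinsics"],1).tolist(),np.round(c["camera_from_world"],3).tolist())
print(sense()["clock"],sense()["ee_rot"])
E
```

```text
top [[382.4, 0.0, 246.7], [0.0, 382.4, 194.5], [0.0, 0.0, 1.0]] [[0.016, -1.0, -0.017, -0.126], [-0.999, -0.015, -0.05, 0.495], [0.05, 0.018, -0.999, 1.103], [0.0, 0.0, 0.0, 1.0]]
side [[458.5, 0.0, 254.8], [0.0, 458.5, 198.8], [0.0, 0.0, 1.0]] [[0.989, 0.145, 0.007, -0.478], [0.13, -0.862, -0.49, -0.144], [-0.065, 0.486, -0.872, 1.567], [0.0, 0.0, 0.0, 1.0]]
0.1 [ 4.31463993e-01 -3.11143965e+00 -3.07621458e-03]
```

View pics/top0.png

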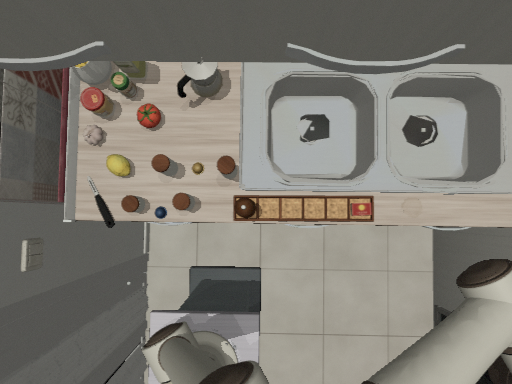

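View pics/side0.png

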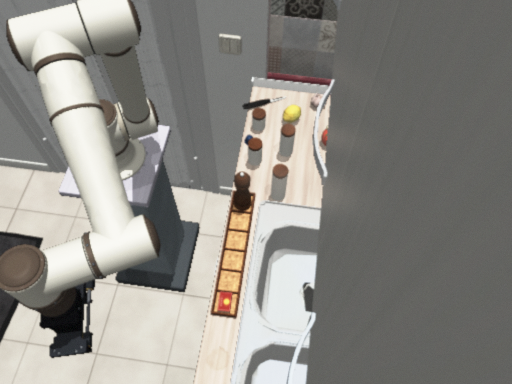

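The mill is at the left end of the tray (top view, about 245,208) and the matchbox at the right (361,208). The lids in the top view are at (161,163), (226,165), (130,204) and (181,201). In the side view they are at (288,130), (280,170), (259,113) and (255,144). Small clutter stands nearby at (160,212) and (197,168). Next I'll triangulate.

```bash
cat > h.py <<'E'
from bench import robot, sense, viewer, job
import cv2, numpy as np
from scipy.spatial.transform import Rotation as R
def P(c): return c["intrinsics"]@c["camera_from_world"][:3]
def ray(c,uv,z):
    M=P(c); A=np.c_[M[:,:2],-np.array([uv[0],uv[1],1.])]
    return np.linalg.solve(A,-(M[:,2]*z+M[:,3]))[:2]
def proj(c,p):
    q=P(c)@np.r_[p,1]; return q[:2]/q[2]
def blobs(mask,amin=60):
    n,l,s,ce=cv2.connectedComponentsWithStats(mask.astype(np.uint8),connectivity=4)
    return [(ce[i],s[i]) for i in range(1,n) if s[i,4]>=amin]
def brown(c):
    h=cv2.cvtColor(c["color"],cv2.COLOR_RGB2HSV).astype(int)
    return ((h[...,0]<14)&(h[...,1]>90)&(h[...,2]>35)&(h[...,2]<150))
E
python3 - <<'E'
from h import *
t=viewer.camera("top"); s=viewer.camera("side")
for n,c,(x0,x1,y0,y1) in(("top",t,(110,390,145,225)),("side",s,(200,320,90,320))):
    m=brown(c); k=np.zeros_like(m);k[y0:y1,x0:x1]=m[y0:y1,x0:x1]
    for ce,st in blobs(k,40): print(n,np.round(ce,1),st)
h=cv2.cvtColor(t["color"],cv2.COLOR_RGB2HSV).astype(int)
m=(h[...,2]>165)&(h[...,1]>70)&(h[...,0]<25);k=np.zeros_like(m);k[195:222,235:385]=m[195:222,235:385]
for ce,st in blobs(k,40): print("cork",np.round(ce,1),st,ray(t,ce,.008).round(4))
a=np.hstack([cv2.resize(t["color"][140:230,110:260],(600,360),interpolation=2)]); b=cv2.resize(s["color"][95:325,200:330],None,fx=1.6,fy=1.6,interpolation=2)[:360]
cv2.imwrite("pics/c1.png",np.hstack([cv2.copyMakeBorder(a,0,0,0,0,0),cv2.resize(s["color"][95:205,230:300],(200,360))])[...,::-1])
cv2.imwrite("pics/c1.png",cv2.resize(t["color"][140:230,110:260],(800,480),interpolation=2)[...,::-1])
E
```

```text
top [160.3 162.7] [152 154  18  18 244]
top [225.8 164.5] [217 156  18  18 253]
top [181. 201.] [173 193  17  17 234]
top [129.9 203.3] [122 195  17  17 222]
top [291.1 208.1] [ 234  196  140   25 1150]
top [354.  208.5] [351 203   8  13  60]
side [258.5 113.2] [253 108  12  11 110]
side [287.9 129.5] [282 124  13  12 127]
side [254.6 143.6] [248 138  14  12 136]
side [280.1 170.1] [274 165  14  11 129]
side [235.9 233.4] [ 211  173   44  144 1157]
cork [269.4 207.6] [259 199  20  19 292] [ 0.4599 -0.1847]
cork [291.3 207.9] [282 199  19  19 314] [ 0.4602 -0.2484]
cork [314.4 207.9] [305 199  19  19 315] [ 0.4611 -0.3154]
cork [337.  207.9] [327 199  20  19 326] [ 0.4622 -0.381 ]
cork [359.5 200.5] [350 199  20   4  72] [ 0.4847 -0.446 ]
```

View pics/c1.png

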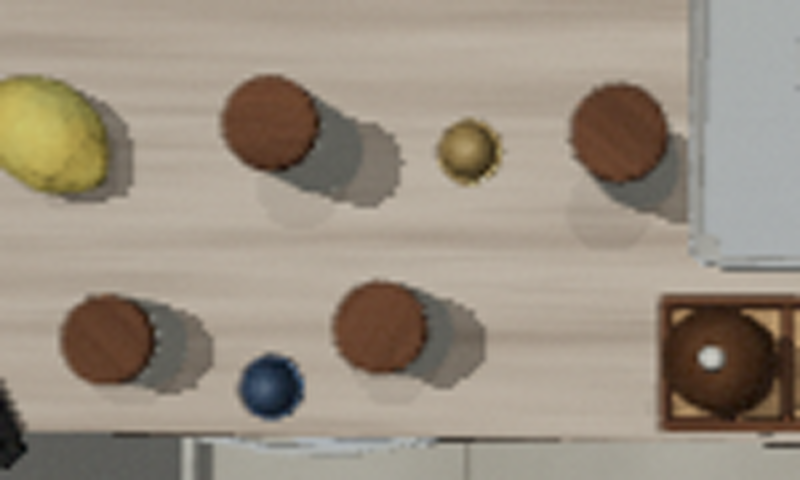

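The crop shows the four round lids clearly, with a blue ball and a brass ball between them. The brass ball is at about (197,168) in the full picture, the blue one at (160,212). The sink edge lies right of lid (226,165).

```bash
python3 - <<'E'
from h import *
t=viewer.camera("top"); s=viewer.camera("side")
for a,b in(((129.9,203.3),(258.5,113.2)),((160.3,162.7),(287.9,129.5)),((181,201),(254.6,143.6)),((225.8,164.5),(280.1,170.1))):
    X=cv2.triangulatePoints(P(t),P(s),np.array(a)+.0,np.array(b)+.0)[:,0]; X=X[:3]/X[3]
    w=[(H,np.round(np.linalg.norm(proj(s,np.r_[ray(t,a,H),H])-b),1), ray(t,a,H).round(4).tolist()) for H in(.075,.1,.125,.15)]
    print(a,X.round(4)); [print("  ",q) for q in w]
print([ray(t,p,.015).round(3) for p in((160,212),(197,168))])
for y in(.2,.05,-.1,-.184,-.4): print([ (x,z,None if (q:=robot.inverse_kinematics([x,y,z],R.from_matrix(np.array([[0,1,0],[1,0,0],[0,0,-1.]])).as_rotvec())) is None else np.round(q,2).tolist()) for x in(.46,.58) for z in(.05,.3)])
E
```

```text
(129.9, 203.3) [0.4651 0.2053 0.0682]
   (0.075, np.float64(0.8), [0.4646, 0.2029])
   (0.1, np.float64(3.9), [0.464, 0.1948])
   (0.125, np.float64(7.0), [0.4635, 0.1867])
   (0.15, np.float64(10.3), [0.4629, 0.1786])
(160.3, 162.7) [0.5735 0.1114 0.1178]
   (0.075, np.float64(5.8), [0.5784, 0.1218])
   (0.1, np.float64(2.5), [0.5751, 0.1156])
   (0.125, np.float64(1.1), [0.5718, 0.1095])
   (0.15, np.float64(4.6), [0.5686, 0.1033])
(181, 201) [0.473  0.0585 0.0923]
   (0.075, np.float64(2.4), [0.4731, 0.0617])
   (0.1, np.float64(1.1), [0.4724, 0.0569])
   (0.125, np.float64(4.6), [0.4716, 0.0521])
   (0.15, np.float64(8.3), [0.4709, 0.0474])
(225.8, 164.5) [ 0.5676 -0.065   0.145 ]
   (0.075, np.float64(11.3), [0.5759, -0.0599])
   (0.1, np.float64(7.4), [0.5727, -0.0618])
   (0.125, np.float64(3.3), [0.5695, -0.0637])
   (0.15, np.float64(1.0), [0.5663, -0.0655])
[array([0.442, 0.134]), array([0.572, 0.029])]
[(0.46, 0.05, [0.73, 0.38, -0.51, 0.0, -0.68, 2.41]), (0.46, 0.3, [0.73, 0.12, -0.15, 0.0, -1.3, 2.41]), (0.58, 0.05, [0.6, 0.53, -0.23, 0.0, -0.81, 2.55]), (0.58, 0.3, [0.6, 0.32, 0.11, 0.0, -1.36, 2.55])]
[(0.46, 0.05, [0.46, 0.33, -0.6, 0.0, -0.64, 2.68]), (0.46, 0.3, [0.46, 0.05, -0.23, 0.0, -1.29, 2.68]), (0.58, 0.05, [0.36, 0.49, -0.31, 0.0, -0.77, 2.78]), (0.58, 0.3, [0.36, 0.27, 0.03, 0.0, -1.33, 2.78])]
[(0.46, 0.05, [0.13, 0.34, -0.58, 0.0, -0.65, 3.01]), (0.46, 0.3, [0.13, 0.07, -0.22, 0.0, -1.29, 3.01]), (0.58, 0.05, [0.1, 0.5, -0.29, 0.0, -0.78, 3.04]), (0.58, 0.3, [0.1, 0.28, 0.05, 0.0, -1.34, 3.04])]
[(0.46, 0.05, [-0.05, 0.37, -0.52, 0.0, -0.67, -3.09]), (0.46, 0.3, [-0.05, 0.11, -0.17, 0.0, -1.29, -3.09]), (0.58, 0.05, None), (0.58, 0.3, None)]
[(0.46, 0.05, [-0.45, 0.53, -0.24, 0.0, -0.81, -2.69]), (0.46, 0.3, [-0.45, 0.32, 0.1, 0.0, -1.35, -2.69]), (0.58, 0.05, [-0.37, 0.66, 0.03, 0.0, -0.94, -2.77]), (0.58, 0.3, [-0.37, 0.49, 0.37, 0.0, -1.45, -2.77])]
```

```bash
cat >> h.py <<'E'
ROT=R.from_matrix(np.array([[0,-1,0],[-1,0,0],[0,0,-1.]]).T).as_rotvec()
BAY={1:(.4598,-.1834),2:(.4604,-.2494),3:(.4612,-.3154),4:(.462,-.3814)}
D=.016
def pick(xy,H):
    zt=H-D-robot.grip_depth
    robot.move_to([*xy,H+.06],ROT)
    robot.move_l([*xy,zt],vel=.12)
    robot.command_gripper(.040,22)
    s=sense(); print("grip",s["grip_width"],s["gripper_force"],s["clock"])
    robot.move_l([*xy,zt+.2],vel=.2)
    s=sense(); print("lifted",s["grip_width"],s["force"].round(1))
def place(b,H):
    zt=H-D-robot.grip_depth; xy=BAY[b]
    robot.move_l([*xy,zt+.2],vel=.22)
    robot.move_l([*xy,zt+.03],vel=.18)
    robot.move_l([*xy,zt+.0095],vel=.03)
    print("down",sense()["grip_width"],sense()["force"].round(1))
    robot.command_gripper(.085)
    robot.move_l([*xy,H+.09],vel=.15)
    print("clock",sense()["clock"])
E
python3 - <<'E'
from h import *
robot.move_to([.40,-.02,.32],ROT)
print(sense()["clock"],sense()["joints"].round(2))
pick((.4646,.2029),.075)
E
```

```text
2.5583 [ 0.36 -0.08 -0.31  0.   -1.34 -0.36]
grip 0.047354020884394374 21.92843412536604 5.3917
lifted 0.04692512570371479 [-0.8 -0.2 -2.3]
```

```bash
python3 - <<'E'
from h import *
place(4,.075)
robot.move_l([.45,-.34,.30],vel=.25)
c=viewer.camera("wrist"); t=viewer.camera("top")
a=cv2.resize(t["color"][140:230,110:400],None,fx=2.75,fy=2.75)
b=c["color"][:,:,:]; a=cv2.copyMakeBorder(a,0,0,0,800-a.shape[1],0)
b=cv2.copyMakeBorder(cv2.resize(b,(450,338)),0,0,0,350,0)
cv2.imwrite("pics/p1.png",np.vstack([a,b])[...,::-1])
E
```

```text
down 0.04743595414729297 [-0.2 -0.5 -1.7]
clock 13.1
```

View pics/p1.png

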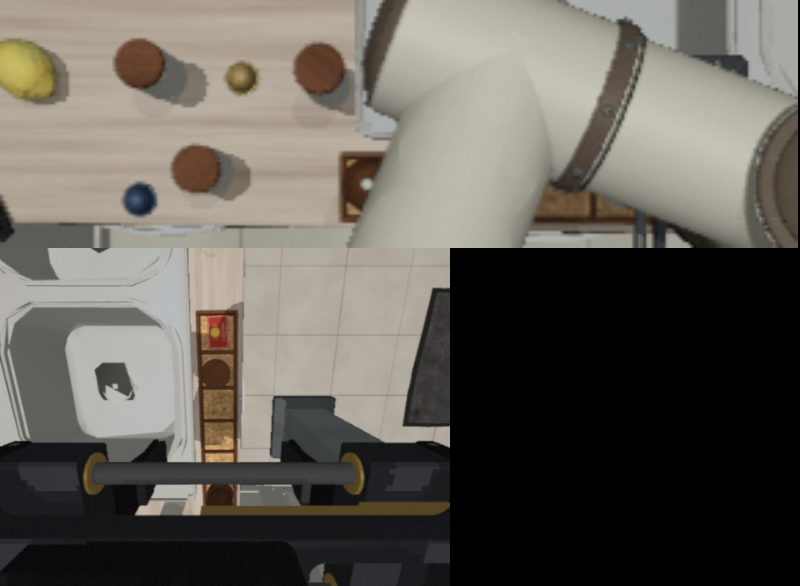

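The wrist view shows canister 75 upright in bay 4, with its lid at about (215,373) in the composite, next to the matchbox at (217,332). The other three canisters have not moved. On to canister 100.

```bash
python3 - <<'E'
from h import *
robot.move_l([.46,-.02,.30],vel=.3)
pick((.4724,.0569),.100)
place(3,.100)
E
```

```text
grip 0.04704032385846098 21.933056040388692 17.4833
lifted 0.047451990375690076 [ 0.1 -0.5 -2.7]
down 0.046968788574303526 [ 0.3 -0.3 -2.5]
clock 24.225
```

```bash
python3 - <<'E'
from h import *
t=viewer.camera("top"); m=brown(t); k=np.zeros_like(m); k[145:185,140:245]=m[145:185,140:245]
B=[ce for ce,st in blobs(k,150) if st[2]<21]; print(B)
a=min(B,key=lambda p:p[0]); xy=ray(t,a,.125); print(xy)
if np.linalg.norm(xy-[.5718,.1095])<.006:
    robot.move_l([.46,-.02,.30],vel=.3)
    pick(xy,.125)
    robot.move_l([.47,.05,.30],vel=.25)
    place(2,.125)
E
```

```text
[array([160.27235772, 162.6097561 ]), array([223.27647059, 164.02941176])]
[0.57207584 0.10953486]
grip 0.04739457800501582 21.9643474554141 27.9833
lifted 0.04734027067538595 [ 0.  -0.1 -2.6]
down 0.04753688171837602 [-0.5 -0.2 -3.9]
clock 35.0167
```

```bash
python3 - <<'E'
from h import *
import h
R2=(R.from_euler("z",-.35)*R.from_rotvec(ROT)).as_rotvec()
xy=(.5663,-.0655)
robot.move_l([.46,-.15,.30],vel=.25)
robot.move_to([.54,-.05,.30],R2)
h.ROT=R2; pick(xy,.150); h.ROT=ROT
robot.move_l([.48,-.10,.318],ROT,vel=.2)
place(1,.150)
robot.move_l([.42,.10,.32],vel=.25)
t=viewer.camera("top"); s=viewer.camera("side")
m=brown(t)
cv2.imwrite("pics/f.png",cv2.resize(np.hstack([t["color"][150:260,200:400],s["color"][170:325,180:330][:110]]),None,fx=2.2,fy=2.2)[...,::-1])
cv2.imwrite("pics/f2.png",cv2.resize(s["color"][130:330,150:350],None,fx=2.5,fy=2.5)[...,::-1])
w=viewer.camera("wrist"); cv2.imwrite("pics/w.png",w["color"][...,::-1])
E
```

```text
grip 0.047367677971572104 21.96472350702491 38.4
lifted 0.04757214170469145 [-1.1 -0.5 -1.5]
down 0.04733639299090861 [ 0.  -1.2 -1.6]
clock 44.4583
```

View pics/f.png

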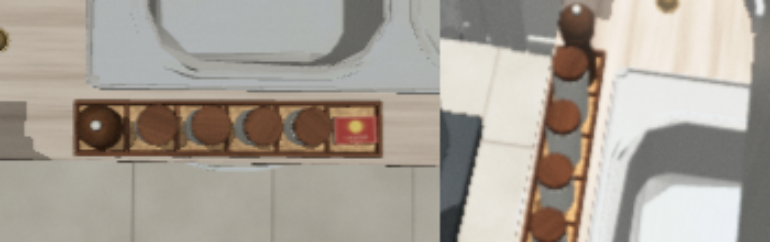

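View pics/f2.png

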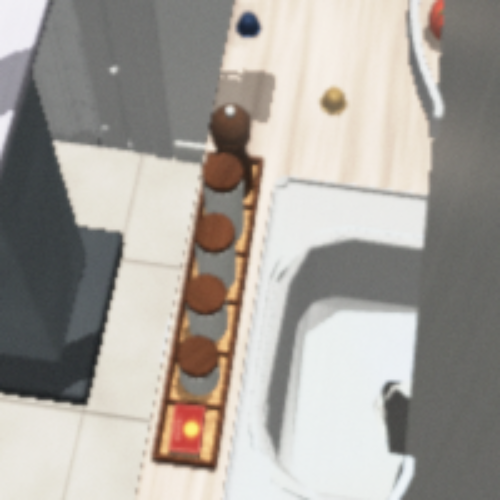

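All four stand in order, stepping down from the mill. In crop f.png the lids are at about (158,125), (212,126), (265,126) and (311,126), and the mill and matchbox look unmoved. A quick numeric check comes before handing in.

```bash
python3 - <<'E'
from h import *
t=viewer.camera("top")
for b,H in((1,.15),(2,.125),(3,.1),(4,.075)):
    e=proj(t,[*BAY[b],H+.008]); x,y=e.astype(int)-15
    g=cv2.resize(cv2.cvtColor(t["color"],cv2.COLOR_RGB2GRAY)[y:y+31,x:x+31],None,fx=4,fy=4,interpolation=2)
    r=4*382*.024/(1.09-H)
    c=cv2.HoughCircles(g,cv2.HOUGH_GRADIENT,1,200,param1=80,param2=8,minRadius=int(r*.9),maxRadius=int(r*1.1))
    q=c[0,0,:2]/4+[x,y]-.375; print(b,e.round(1),q.round(1),((ray(t,q,H+.008)-BAY[b])*1000).round(1))
print(sense()["clock"],sense()["gripper_force"])
E
```

```text
1 [271.4 206.7] [270.5 206.5] [0.5 2.3]
2 [296.5 207.1] [295.2 206.5] [1.4 3.2]
3 [320.4 207.3] [319.2 207.2] [0.1 3.1]
4 [343.2 207.6] [341.2 207.8] [-0.6  5.3]
46.0 0.0
```

Every canister is within about 5 mm of its bay centre, which is inside the 12 mm limit, and the heights are right.

```bash
python3 -c "
from bench import job
print(job.close_job())"
```

```text
the job is handed in; nothing more can be done
None
```

I placed the four canisters in the bays from the mill in the order 150, 125, 100, 75 mm, each within about 5 mm of its bay centre by the top camera, and handed the job in at about 46 s; the interface gave no verdict.

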